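# Pump up the vacuum clamp that holds the pine board

### The arm

A 6-joint arm with a two-finger parallel gripper is mounted at the origin on the work surface. World frame = base frame: x ahead of the robot, y to its left, z up, the work surface at z = 0. Lengths are in mm, angles in rad, forces in N, time in s.
With the tool pointing down it reaches from about 275 to 825 mm from the base axis. Payload 4.9 kg.
Tool frame: the origin (TCP) lies at the very end of the fingers, on their centre line; the grasp point (between the pads) lies 19 mm behind it; z points along the fingers, y is the line along which they close (so a half turn about z gives the same grasp; the last joint's range is limited). The gripper opens to 85 mm and grips with 20 to 120 N. Pads are 22 mm wide; open, the fingers measure 114 mm over their backs; the gripper's body (76 mm by 85 mm) begins 54 mm behind the grasp point. The pads swing forward as they close: fully open they stand 13 mm farther back than shut.
Start: joints at [1.141, 0.326, -0.193, 1.052, 0, 1.437], TCP at [160.322, 526.132, 208.981] pointing down, gripper open.
Joint ranges: [-2.65, 2.65], [-0.97, 1.79], [-1.3, 1.35], [-1.93, 2.1], [-1.47, 1.37], [-3.14, 3.14]. Speed limits (rad/s): [2.57, 2.57, 3.14, 3.14, 3.14, 3.14].

### API

Orientations are given as [roll, pitch, yaw] about the fixed x, y, z axes, in that order (R = Rz(yaw) Ry(pitch) Rx(roll)).
In Python, from bench import bot, solve_ik, imaging gives the robot as it stands. Calls block until the motion is done:
- bot.move_ptp(position, orientation): joint-space move of the TCP to a pose.
- bot.movel(position, rot=None, max_speed=150, threshold=None): straight line of the TCP; rot=None keeps the orientation; max_speed is the mean speed in mm/s. With threshold (N) it stops when the force on the tool has changed by that much, and returns True; else False.
- bot.move_j(angles): joint-space move.
- bot.grip(opening, effort=None): opening from 0.0 (shut) to 1.0 (fully open); effort is the grip in N (None keeps the last); returns when the fingers have stopped.
- bot.dwell(seconds).
- solve_ik(position, orientation): joint angles nearest the present ones, or None.
- bot.get_state(): the state.
- imaging.capture(name): name is "side" or "top"; returns the picture (480x640x3 uint8, blue, green, red); there is no depth.
- imaging.camera_model(name): a dict with "K" (3x3 intrinsics, pixels), "k1" (the pictures are not rectified: a ray, as slopes to the right and down, at radius r is drawn at 1 + k1 r^2 times it, then the intrinsics apply), "position" and "rotation" of the camera in the world. Camera axes: x right, y up, looking along -z (the intrinsics and any distortion apply to the point x, -y, -z); pixel columns grow to the right and rows downward; lengths in mm; the calibration is good to about 2 mm. A picture is of the moment at which its call begins. camera_model takes no time and is no camera call.
A pose or a line that the arm cannot do raises bot.IKError and nothing moves.
- bot.sign_off(): hands the job in; it is judged then, once.
The state is a dict: "t": time; "qpos": joint angles; "joint_velocities": joint speeds; "effort": joint torques, N m; "tcp_pos": TCP position; "orientation": TCP orientation; "contact_force": force on the tool from outside, world axes, zero at the start; "wrist_torque": the same for the moment, N m; "opening": opening from 0.0 (shut) to 1.0 (fully open); "gripper_force": force on a finger pad.
Only numpy, scipy, OpenCV 4.12 (cv2) and the standard library are available. Lean on these libraries where they do the work, as an engineer would, in place of code of your own. Each camera call takes 0.05 s, during which the arm holds its last target. There are 200 camera calls.

### The job

Pump up the vacuum clamp so that it grips the pine board: with the fingertips press the black plunger all the way down and let it spring all the way back up, again and again, until the red indicator pin beside it stands fully out and the green band at its foot shows. Finish clear of the plunger with it back up. Do not touch the pin itself, do not press the yellow vent button, and do not lift or shift the board or anything else on the bench.

Things in the scene. Friction and masses are not known exactly. Their poses are not given: they have to be found in the camera images.
- clamp: Vacuum clamp bolted to the bench, place and yaw vary; aluminium base 150 x 275 x 12 mm. Origin on the bench under the plunger's axis, z up. In its frame: blue pump barrel (radius 32, top z 78 mm) at (0, 0); dark turret of the indicator pin (radius 18, top z 70 mm) at (66, 0); brass vent with yellow button at (0, -62); rubber suction pad (radius 44, top z 28 mm) under the board at (10, 115) mm.
- plunger_top (a point): Centre of the flat top of the plunger's black round knob, 38 mm across and 16 mm thick. At rest 122 mm above the bench, pressed fully down 98 mm; moves straight up and down with the plunger.
- plunger (a joint): Plunger travel in m: 0 up, 0.024 fully down on a hard stop. A spring returns it; pushing takes 4 N at the start, about 12 N at the bottom. Each full stroke (down to at least 0.021, then back up to at most 0.004) lifts the pin one step of 6 mm, on the way down (the very first stroke 4 to 12 mm); short strokes may lift less or nothing. Speed does not matter.
- pin_out (a joint): How far the indicator pin has risen, in m. It starts anywhere from 0 to 0.016 and stays where it is between strokes; fully out is 0.039 to 0.040, and the stop before it about 0.033. More strokes after that change nothing.
- pin: The indicator pin: 20 mm thick red round pin with a white end and a green band, 6 mm high, at its foot. It rises out of its dark turret, upright; not to be touched. Its origin is on its axis, 4 mm below its top.
- pin_top (a point): Centre of the top of the indicator pin: 74 mm above the bench when pin_out is 0, 114 mm when fully out. It sits 66 mm from the plunger's axis, on the clamp's +x side.
- vent_top (a point): Top of the yellow vent button, 20 mm across, 62 mm from the plunger's axis on the clamp's -y side, 29 mm above the bench. Pressing it would let the vacuum out.
- vent (a joint): Vent button travel in m: 0 up, 0.005 pressed.
- board: Loose pine board, 220 x 110 x 24 mm (x, y, z), lying on the suction pad; origin at the centre of its underside, 28 mm above the bench.
- tape_measure: Loose yellow and black tape measure, 75 x 42 x 62 mm; origin at the centre of its underside.
- tape_roll: Loose roll of brown packing tape lying flat, 104 mm across, 48 mm high; origin at the centre of its underside.
- pencil: Loose green flat carpenter's pencil, 156 x 12 x 8 mm, lying along its x; origin at its underside.
- chisel: Loose chisel, yellow handle (30 mm thick, towards its -x) and steel blade (towards +x), 270 mm long; origin at its underside.
- mallet: Loose mallet, wooden handle along x from -200 to 40 mm, blue head 48 mm thick and 122 mm long along y at x = 60 mm; origin at bench height.
- offcut: Loose pine offcut, 90 x 60 x 45 mm; origin at the centre of its underside.
There are look-alikes about, which are no part of the job. What is shaped like the board but grey or turquoise is not meant.

How it is judged:
By the outcome, as a careful person would: the job done as asked, in the order asked, and still so for the second after the job is handed in, with the robot touching nothing.
It also fails if it takes over 48 s, if anything falls off the work surface, if the arm or the gripper's body presses on something with over 40 N, if the wrist force passes 120 N, or if a joint passes its speed limit or range.

## Working session

There is one attempt and no reset: what is moved stays moved. The work goes in short steps, each a Python script; the robot and the scene stay as the last script left them, time stands still between calls to the robot, and variables do not carry over. Pictures are saved under pics/ and viewed, at most 10 in all, crops included, and the job is handed in when it is done.

```bash
mkdir -p pics
python3 - <<'E'
from bench import bot, solve_ik, imaging
import cv2
for n in("top","side"):
    cv2.imwrite(f"pics/{n}0.png",imaging.capture(n)); print(imaging.camera_model(n))
s=bot.get_state();print(s["t"],s["orientation"])
E
```

```text
{'K': array([[494.26000411,   0.        , 316.08328102],
       [  0.        , 494.26000411, 236.19935483],
       [  0.        ,   0.        ,   1.        ]]), 'k1': 0.03878845955894949, 'position': array([ 295.25285151,   -7.32003591, 1323.69193489]), 'rotation': array([ 0.14077852,  0.00764828, -1.58839311])}
{'K': array([[447.68109682,   0.        , 308.11082839],
       [  0.        , 447.68109682, 237.60120979],
       [  0.        ,   0.        ,   1.        ]]), 'k1': -0.11280097136059537, 'position': array([-173.15335243, -613.658969  , 1037.70388911]), 'rotation': array([ 0.73703931, -0.00286723, -0.81995574])}
0.1 [-3.14005372e+00 -1.99451610e-04  2.84574421e+00]
```

View pics/top0.png

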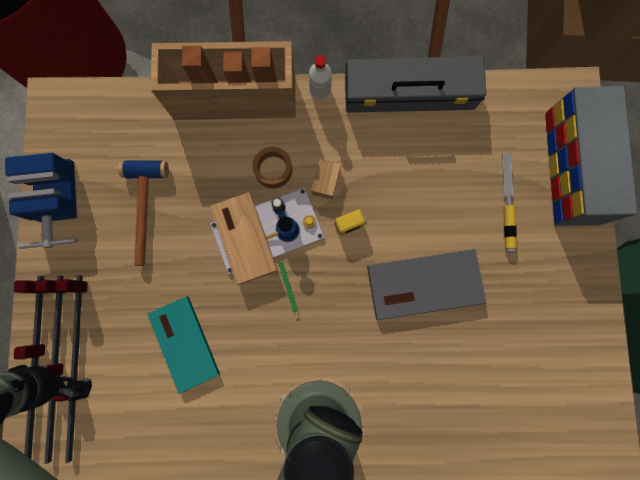

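View pics/side0.png

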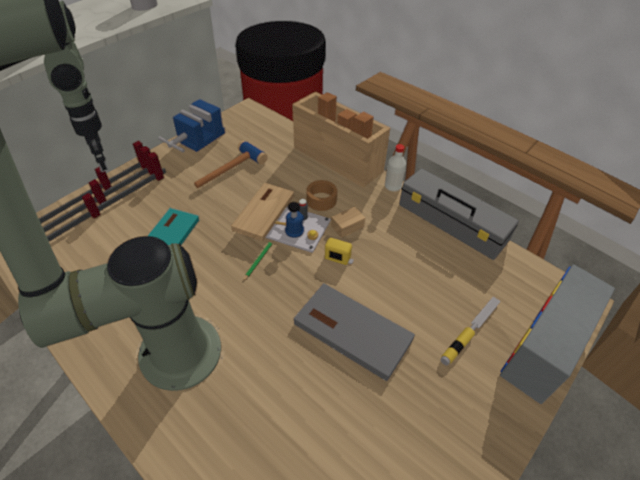

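The clamp is at top (287,228) and side (294,215). The pine board is at top (243,238), with the grey (427,285) and turquoise (183,345) boards as look-alikes. The one on the clamp's pad is pine, so that is the board meant. The plunger knob is near top (286,226), the pin near (278,204) and the vent near (309,222). I'll confirm these in an enlarged crop.

Run:
```python
import cv2,numpy as np
a=cv2.imread("pics/top0.png")[180:270,245:335];b=cv2.imread("pics/side0.png")[185:260,262:337]
f=lambda i:cv2.resize(i,(400,400),interpolation=cv2.INTER_CUBIC)
cv2.imwrite("pics/crop0.png",np.hstack([f(a),f(b)]))
```

```text
(no output)
```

View pics/crop0.png

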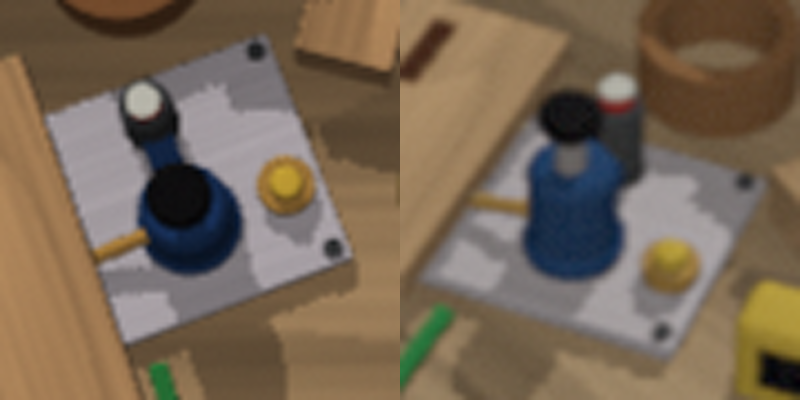

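Left crop (top): knob top at about (285.3,223.2), white pin end (277.2,202.7), vent (309.4,220.7). Right crop (side): knob (293.9,205.6), pin top (302.7,201.3) with a little red showing, vent (312.8,232.3). The blue barrel with the black knob is the plunger.

```bash
cat > h.py <<'E'
import numpy as np,cv2
from scipy.spatial.transform import Rotation as R
from scipy.optimize import least_squares
from bench import bot, solve_ik, imaging
C={n:imaging.camera_model(n) for n in("top","side")}
def proj(n,P):
    c=C[n]; p=(np.array(P)-c["position"])@R.from_euler("xyz",c["rotation"]).as_matrix()
    v=np.array([p[0],-p[1]])/-p[2]; v=v*(1+c["k1"]*(v@v))
    return c["K"][:2,:2]@v+c["K"][:2,2]
def fixz(n,px,z): 
    s=least_squares(lambda q:proj(n,[*q,z])-px,[300,100]); return s.x
def tri(a,b):
    return least_squares(lambda P:np.r_[proj("top",P)-a,proj("side",P)-b],[300,100,50]).x
E
python3 - <<'E'
from h import *
np.set_printoptions(precision=1,suppress=True)
for nm,a,b,z in(("plunger",(285.3,223.2),(293.9,205.6),122),("vent",(309.4,220.7),(312.8,232.3),29),("pin",(277.2,202.7),(302.7,201.3),84)):
    print(nm,fixz("top",a,z),fixz("side",b,z),tri(a,b))
E
```

```text
plunger [499.5  74.2] [501.   69.3] [501.4  73.3 118.5]
vent [520.8  16.4] [524.2  13.4] [522.4  15.2  28.5]
pin [559.5  97. ] [561.5  91.2] [562.1  96.   79.8]
```

Run:
```python
from h import *
o=[np.pi,0,0.368]; o2=[np.pi,0,0.368-np.pi]
x,y=500.4,72
for q in(o,o2): print(solve_ik([x,y,180],q))
bot.grip(0.0)
js=[(np.abs(solve_ik([x,y,180],q)-bot.get_state()["qpos"]).max(),q) for q in (o,o2) if solve_ik([x,y,180],q) is not None]
q=min(js)[1]; print(q,bot.get_state()["t"])
bot.move_ptp([x,y,180],q)
bot.movel([x,y,128],max_speed=120)
s=bot.get_state();print(s["t"],s["tcp_pos"],s["opening"],s["contact_force"])
r=bot.movel([x,y,95],max_speed=40,threshold=20)
s=bot.get_state();print(r,s["t"],s["tcp_pos"],s["contact_force"],s["wrist_torque"])
for n in("top","side"): cv2.imwrite(f"pics/{n}1.png",imaging.capture(n))
bot.movel([x,y,127],max_speed=60)
s=bot.get_state();print(s["t"],s["tcp_pos"],s["contact_force"])
a=cv2.imread("pics/top1.png")[180:270,245:335];b=imaging.capture("side")[175:250,262:337]
f=lambda i:cv2.resize(i,(400,400),interpolation=cv2.INTER_CUBIC)
b1=cv2.imread("pics/side1.png")[175:250,262:337]
cv2.imwrite("pics/crop1.png",np.hstack([f(b1),f(b)]))
```

```text
[-0.00319818  0.2670706  -0.35330483  0.9504209   0.          2.77039447]
[-0.00319818  0.2670706  -0.35330483  0.9504209   0.         -0.37119818]
[3.141592653589793, 0, 0.368] 0.8667
3.4917 [500.50169524  72.33370305 128.23862506] -0.00044968818049875256 [ 0.47100937 -0.15471784  0.6910067 ]
False 4.4667 [500.06488651  71.93219586  95.18252478] [-1.86010796 -0.10152879  4.56383085] [-0.06289478  0.52912931  0.00523232]
5.25 [500.39644742  72.01500796 127.02440277] [0.78869513 1.07976728 1.2917877 ]
```

View pics/crop1.png

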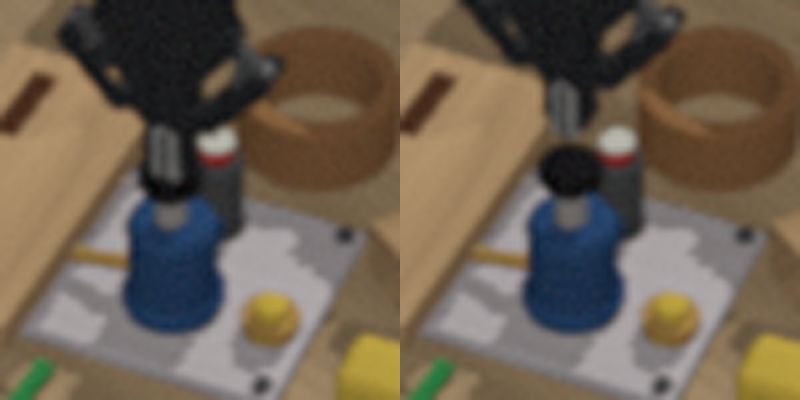

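The crops show the knob rest height unchanged, with the fingertips stopping only just at it (about 4 N). At reported z=127 the tips still hang well above the knob, so the real tips are shorter than the TCP says. I'll keep going down under force guard to find the hard stop.

Run:
```python
from h import *
x,y=500.4,72
print(proj("side",[x,y,127]),proj("side",[x,y,122]))
bot.movel([x,y,104],max_speed=100)
for z in (98,94,90,86,82,78,74,70,66):
    r=bot.movel([x,y,z],max_speed=50,threshold=14)
    s=bot.get_state();print(z,r,round(s["t"],2),s["tcp_pos"].round(1),s["contact_force"].round(1))
    if r or s["contact_force"][2]>22: break
im=imaging.capture("side"); a=im[175:250,262:337]
cv2.imwrite("pics/crop2.png",cv2.resize(a,(500,500),interpolation=cv2.INTER_CUBIC))
```

```text
[293.06887803 204.03437671] [293.10541937 205.26276994]
98 False 5.95 [501.4  72.   98.6] [ 1.2 -0.5  3.1]
94 False 6.2 [501.4  72.   94.8] [0.5 0.3 5.2]
90 False 6.45 [501.4  72.   90.9] [ 0.2 -0.3  7.5]
86 False 6.7 [501.5  72.   87. ] [0.8 0.3 8. ]
82 False 6.95 [501.4  72.   83.1] [ 0.4 -0.2  8.4]
78 False 7.2 [501.4  72.   79.2] [-0.3 -0.5 10. ]
74 False 7.45 [501.5  72.   75.7] [-1.2  0.2 13.8]
70 False 7.7 [501.7  71.9  75.4] [-13.2  -1.5  45.8]
```

View pics/crop2.png

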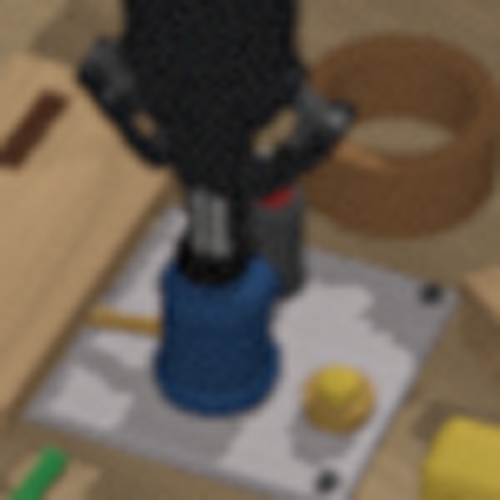

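Hard stop found at reported z≈75.5, so the tips really end about 22 mm behind the reported TCP. The first full stroke is done and the pin's red is just visible at crop (275,197). Now I'll do more strokes, with a picture at each up position.

Run:
```python
from h import *
x,y=500.4,72
L=[]
def up():
    bot.movel([x,y,108],max_speed=80)
    s=bot.get_state();print("up",round(s["t"],2),s["tcp_pos"].round(1),s["contact_force"].round(1))
    a=imaging.capture("side")[180:225,280:325]
    L.append(cv2.resize(a,(260,260),interpolation=cv2.INTER_CUBIC))
up()
for i in range(4):
    bot.movel([x,y,73],max_speed=80)
    s=bot.get_state();print("dn",round(s["t"],2),s["tcp_pos"].round(1),s["contact_force"].round(1))
    up()
L.append(L[-1]*0)
cv2.imwrite("pics/crop3.png",np.vstack([np.hstack(L[:3]),np.hstack(L[3:])]))
```

```text
up 8.38 [499.6  72.  107.3] [-0.3  0.3 -0.2]
dn 9.01 [501.1  72.   75.5] [-8.4 -0.1 29.9]
up 9.6 [499.7  72.  107.1] [-1.1 -0.9  0.4]
dn 10.23 [501.2  72.   75.5] [-8. -0. 30.]
up 10.82 [499.7  72.  107.1] [ 0.9  0.4 -0. ]
dn 11.46 [501.2  72.   75.5] [-8.2 -0.6 29.5]
up 12.05 [499.7  72.  107.1] [ 0.4 -0.6  0.3]
dn 12.68 [501.2  72.   75.5] [-8.  -0.2 30.2]
up 13.28 [499.7  72.  107.1] [ 0.3 -0.2 -0.1]
```

View pics/crop3.png

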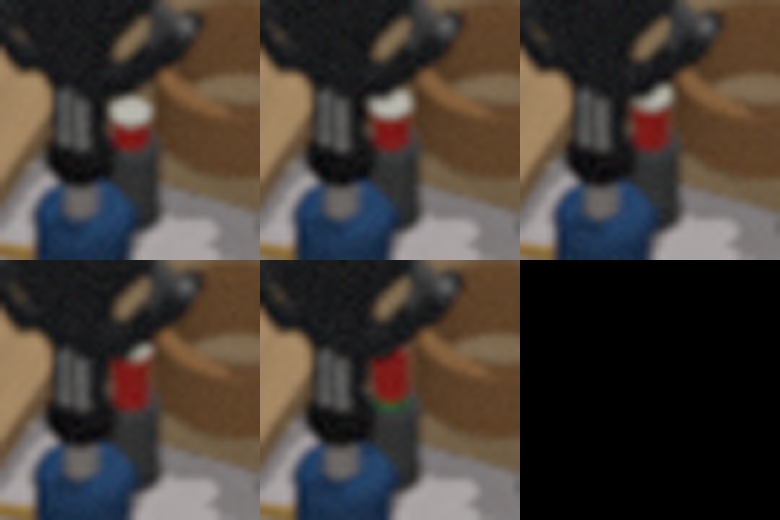

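Over the five frames the pin climbs one step per stroke. In the last one (crop 392,405) a thin green band is starting to show. Extra strokes do no harm, so I'll do three more, retreat and look.

Run:
```python
from h import *
x,y=500.4,72
L=[]
def snap():
    L.append(cv2.resize(imaging.capture("side")[180:225,280:325],(390,390),interpolation=cv2.INTER_CUBIC))
for i in range(3):
    bot.movel([x,y,73],max_speed=80)
    bot.movel([x,y,108],max_speed=80)
bot.movel([x,y,250],max_speed=150)
bot.dwell(0.3)
snap()
im=imaging.capture("top")
L.append(cv2.resize(imaging.capture("side")[150:270,225:345],(390,390),interpolation=cv2.INTER_CUBIC))
s=bot.get_state();print(s["t"],s["tcp_pos"],s["contact_force"])
c=[proj("side",[561.5,95.5,z]).round(1) for z in(70,76,108,114)];print(c)
cv2.imwrite("pics/crop4.png",np.hstack(L))
```

```text
18.4 [500.33743951  72.00708069 249.85022604] [0.02355645 0.51453036 0.84351028]
[array([301.7, 203.9]), array([301.7, 202.5]), array([301.6, 194.9]), array([301.6, 193.5])]
```

View pics/crop4.png

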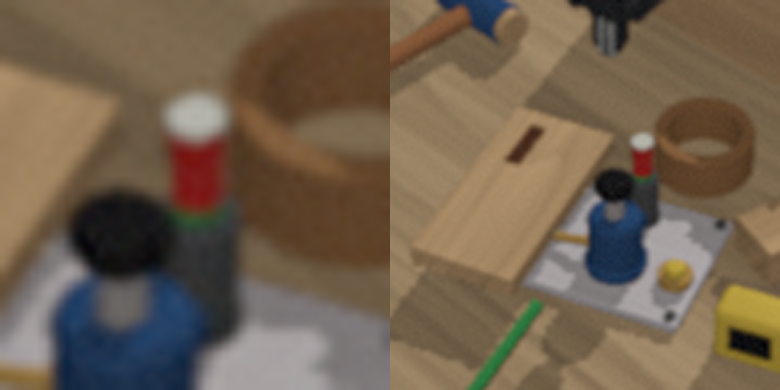

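The left crop shows the white pin end at (197,113), image row ≈193.0. That matches the predicted row of 193.5 for z=114, fully out, and the green band is visible at (197,215). The knob is back up, and the board and the other nearby items haven't moved.

```bash
python3 -c "
from bench import bot
print(bot.sign_off())"
```

```text
the job is handed in; nothing more can be done
None
```

The vacuum clamp is pumped up and the job is handed in: the pin stands fully out with its green band showing, the plunger is back up, and the gripper is well clear above it, at about 18.4 s of the 48 s allowed.

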